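# Release a tube from a push-fit air fitting

## Task

Take the blue-ended tube out of its push-fit air fitting: press the release ring gently but fully down, keep it down while you pull the tube straight up and out, then lower the tube into the green tray, without dropping it, and let go. Leave the orange-ended tube plugged in its fitting, and do not disturb the pencil or the slate chip.

Things in the scene. Friction and masses are not known exactly. Their poses are not given: they have to be found in the camera images.
- fitting_blue: Fixed push-fit air fitting holding the blue-ended tube: base plate 76x76x8 mm, upright round body 42 mm wide, 45 mm high, brass port stub 31 mm out to its +x side. Origin: centre of the underside, z up along the bore. Bore 23 mm wide, its floor (tube stands on it) 12 mm above the origin. Inside, catches over the tube's bead lock it: pulling without the ring pressed does not free it.
- ring_blue_top (a point): Centre of the upper face of the blue tube's release ring: black flange 54 mm wide, 5 mm thick, 24 mm hole round the tube; upper face 66 mm above the bench when up. It presses straight down against a spring (4 N to start, 8 to 11 N fully down) to a hard stop. The travel differs each time, 5.5 to 16 mm: feel for the stop. It springs back at once when let go. Keep the force on it under 35 N.
- ring_blue (a joint): How far the ring is pressed, in m: 0 up, 0.0055 to 0.016 at the stop (differs). The catches clear the bead only within 3 mm of the stop; the tube passes them in its first mm of lift. So fingertips that straddle the tube, press the ring to its stop, close on the tube there and rise bring it out, though the ring rises with them; letting the ring up before pulling locks it again.
- tube_blue_mid (a point): Centre of the blue-ended tube: straight rigid aluminium tube 14 mm wide, 82 mm long, about 50 g, upright in its fitting; this point is 41 mm above its lower end, z along it to the blue end (top 10 mm). A bead 20 mm wide lies up to 12 mm above the lower end. It stands 28 mm out of the ring (up to 44 mm with the ring pressed); lifted 54 mm, its lower end clears the ring.
- fitting_orange: The same kind of fitting, for the orange-ended tube, to be left alone; origin as for the other.
- tube_orange_mid (a point): Centre of the orange-ended tube, the same but with an orange top; it must stay plugged in.
- tray: Open green tray, fixed to the bench, 100 mm (its x) by 140 mm (its y), 25 mm high, walls and floor 4 to 5 mm. Origin: centre of its underside.
- pencil: Red carpenter's pencil lying on the bench, 12 x 178 x 8 mm, long along its y; origin at the centre of its underside.
- slate_chip: Small piece of dark slate lying on the bench, 50 x 63 x 8 mm; origin at the centre of its underside.

How it is judged:
By the outcome, as a careful person would: the job done as asked, in the order asked, and still so for the second after the job is handed in, with the robot touching nothing.
It also fails if it takes over 48 s, if anything falls off the work surface, if the arm or the gripper's body presses on something with over 40 N, if the wrist force passes 120 N, or if a joint passes its speed limit or range.

## Robot

A 7-joint arm with a two-finger parallel gripper is mounted at the origin on a cart in front of the work surface, level with it; the furniture and walls round the work are solid. World frame = base frame: x ahead of the robot, y to its left, z up, the work surface at z = 0. Lengths are in mm, angles in rad, forces in N, time in s.
With the tool pointing down it reaches from about 400 to 875 mm from the base axis. Payload 4.4 kg.
Tool frame: the origin (TCP) lies at the very end of the fingers, on their centre line; the grasp point (between the pads) lies 19 mm behind it (ctrl.pinch_z is the z of the grasp point in the tool frame, in mm); z points along the fingers, x is the direction in which the jaws open and shut, and the axes are right-handed (so a half turn about z gives the same grasp; the last joint's range is limited). The gripper opens to 85 mm and grips with 20 to 120 N. Pads are 22 mm wide; open, the fingers measure 114 mm over their backs; the gripper's body (76 mm by 85 mm) begins 54 mm behind the grasp point. The pads swing forward as they close: fully open they stand 13 mm farther back than shut.
Start: joints at [1.085, 0.628, 0.038, 1.517, -0.027, 0.996, -0.02], TCP at [264.954, -593.563, 231.313] pointing down, gripper open.
Joint ranges: [-3.06, 3.06], [-0.37, 2.12], [-1.25, 1.32], [0.18, 2.47], [-1.1, 4.24], [0.23, 1.98], [-2.94, 2.94]. Speed limits (rad/s): [2.57, 2.57, 3.14, 3.14, 3.14, 3.14, 3.14].

## Interface

Orientations are given as [roll, pitch, yaw] about the fixed x, y, z axes, in that order (R = Rz(yaw) Ry(pitch) Rx(roll)).
In Python, from cell import sensors, get_image, order, ctrl gives the robot as it stands.
- The arm moves only by the tool arm_command, never from a script. Its argument "rows" is a list that holds one entry, the list of rows, each a list of 6 numbers: the shift along the tool's x, y, z in mm, then the turn, a rotation vector about the tool's x, y, z in degrees. A call has 1 to 20 rows; each row is the pose to reach, as a shift and turn from the pose commanded when the call began, along the tool's axes at that moment; what a row does not reach only later rows make up. A row lasts 1/12 s, in which the tool goes at most 41.7 mm and 7.16 degrees, less where a joint would pass 70% of its speed; a pose out of reach is approached as far as the arm can. A call with a gripper value outside its range is refused whole. "claw" is the opening, from -1 (shut) to 1 (fully open), set as the call begins (left out, the last holds). The fingers move at their own pace and stop on an object; the grip force is fixed at half the most. Time passes only in rows, so rows that repeat a pose let the fingers close. It gives the time, the measured TCP pose, the force and the opening at its end, in the units of the state.
- sensors.read_state(): the state, without advancing time (a new reading comes with each control period).
- get_image(name): name is "scene" or "top" or "wrist"; returns a dict with "pixels" (420x560x3 uint8, red, green, blue), "z_map" (420x560 float32, mm along the optical axis (not along the pixel's ray), 0 where there is no reading), "K" (3x3 intrinsics, pixels), "pose" (4x4, takes a point from camera to world coordinates). Camera axes: x right, y up, looking along -z (the intrinsics and any distortion apply to the point x, -y, -z); pixel columns grow to the right and rows downward; lengths in mm; the calibration is good to about 2 mm. A picture is of the moment at which its call begins.
- order.finish_job(): hands the job in, once; it reports no verdict.
The state is a dict: "clock": time; "qpos": joint angles; "qd": joint speeds; "tau": joint torques, N m; "eef_pos": TCP position; "tool_rot": TCP orientation; "force": force on the tool from outside, world axes, zero at the start; "torque": the same for the moment, N m; "width": finger opening in mm.
Only numpy, scipy, OpenCV 4.12 (cv2) and the standard library are available. Lean on these libraries where they do the work, as an engineer would, in place of code of your own. Each camera call takes 0.05 s, during which the arm holds its last target.

## Working session

There is one attempt and no reset: what is moved stays moved. The work goes in short steps, Python scripts to look and compute and a tool call to move; the robot and the scene stay as the last step left them, time stands still between calls to the robot, and variables do not carry over. Pictures are saved under pics/ and viewed, and the job is handed in when it is done.

Besides the shell and the picture viewer there is one more tool, called after ">>>" as name(argument=value, ...), one argument or row to a line, values as JSON. arm_command: Moves the arm, as the interface text tells. Its arguments: {"type":"object","properties":{"rows":{"type":"array","items":{"type":"array","items":{"type":"array","items":{"type":"number"}}}},"claw":{"type":"number"}},"required":["rows"]}

```bash
ls; mkdir -p pics
python3 - <<'E'
from cell import sensors,get_image,order,ctrl
import cv2,numpy as np
s=sensors.read_state();print(s)
print(ctrl.pinch_z)
for n in ["scene","top","wrist"]:
    d=get_image(n);cv2.imwrite(f"pics/{n}0.png",d["pixels"][:,:,::-1]);np.savez(f"pics/{n}0.npz",**d);print(n,d["K"],d["pose"])
E
```

```text
pics
{'clock': 0.0, 'qpos': array([ 1.08521437,  0.62934049,  0.03843149,  1.51834928, -0.02698568,
        0.99629187, -0.02002247]), 'qd': array([-0.00099225, -0.00034732, -0.00076089,  0.00159247, -0.00019881,
        0.00057582, -0.00134329]), 'tau': array([ 2.16016696e-05, -5.63414705e+01,  1.22626573e+00, -1.93449229e+01,
        1.09604813e-02,  1.04295148e-02, -6.60170755e-06]), 'eef_pos': array([ 264.69409329, -592.99378723,  230.39853326]), 'tool_rot': array([ 3.14156275e+00,  1.87101555e-03, -1.15102018e+00]), 'force': array([-0.50655628, -0.02607976,  0.41442734]), 'torque': array([-0.02353756, -0.02151426,  0.02520429]), 'width': 85.32016127099243}
-18.700000000000003
scene [[531.1334492    0.         286.63527364]
 [  0.         531.1334492  208.28247612]
 [  0.           0.           1.        ]] [[ 6.15059837e-01  3.63231669e-01 -6.99831517e-01 -2.54129084e+02]
 [-7.88298906e-01  3.02320827e-01 -5.35898267e-01 -5.38107913e+02]
 [ 1.69184213e-02  8.81285919e-01  4.72280526e-01  5.57025242e+02]
 [ 0.00000000e+00  0.00000000e+00  0.00000000e+00  1.00000000e+00]]
top [[379.29617771   0.         276.89857834]
 [  0.         379.29617771 209.91992356]
 [  0.           0.           1.        ]] [[ 7.58454656e-03  9.92238422e-01 -1.24118445e-01  3.65189993e+02]
 [-9.99853232e-01  5.61819852e-03 -1.61848704e-02  5.09308816e+00]
 [-1.53619282e-02  1.24222984e-01  9.92135405e-01  9.24579602e+02]
 [ 0.00000000e+00  0.00000000e+00  0.00000000e+00  1.00000000e+00]]
wrist [[330.50379546   0.         274.64184432]
 [  0.         330.50379546 208.35265317]
 [  0.           0.           1.        ]] [[ 4.06717687e-01  8.80797186e-01  2.42439768e-01  3.25826620e+02]
 [-9.13551230e-01  3.92774456e-01  1.05604815e-01 -5.66129731e+02]
 [-2.20772385e-03 -2.64432494e-01  9.64401671e-01  3.72312251e+02]
 [ 0.00000000e+00  0.00000000e+00  0.00000000e+00  1.00000000e+00]]
```

View pics/scene0.png

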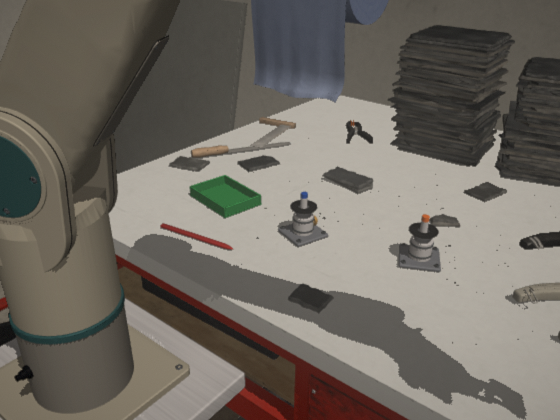

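View pics/top0.png

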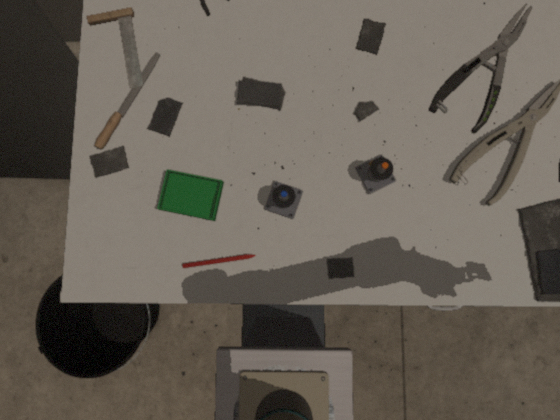

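View pics/wrist0.png

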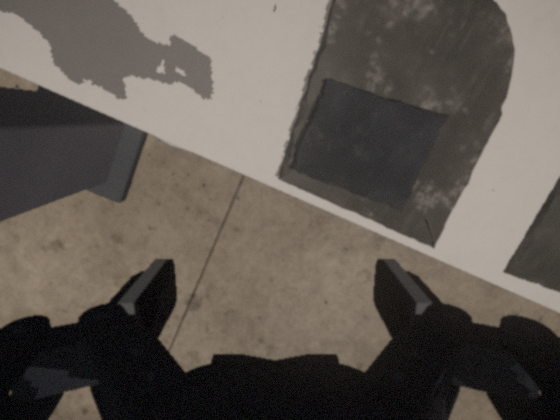

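The scene and top views show the blue tube at about (285,195) in top, the orange one at (382,167), the tray at (191,196), the pencil at (218,260) and the chip at (341,268). Next I'll measure them.

```bash
cat > h.py <<'E'
import numpy as np,cv2
def cloud(d):
    z=d["z_map"];K=d["K"];h,w=z.shape
    u,v=np.meshgrid(np.arange(w),np.arange(h))
    p=np.stack([(u-K[0,2])/K[0,0]*z,-(v-K[1,2])/K[1,1]*z,-z],-1)
    P=d["pose"];return p@P[:3,:3].T+P[:3,3]
def proj(d,X):
    P=d["pose"];c=(np.atleast_2d(X)-P[:3,3])@P[:3,:3];K=d["K"]
    return np.stack([K[0,0]*c[:,0]/-c[:,2]+K[0,2],K[1,1]*c[:,1]/c[:,2]+K[1,2]],-1)
E
python3 - <<'E'
from h import *
import cv2
for n in ["top","scene"]:
    d=dict(np.load(f"pics/{n}0.npz"));W=cloud(d);hsv=cv2.cvtColor(d["pixels"],cv2.COLOR_RGB2HSV);ok=d["z_map"]>0
    H,S,V=[hsv[...,i] for i in range(3)]
    for nm,m in [("blue",(H>100)&(H<130)&(S>120)&(V>50)),("orange",(H>3)&(H<15)&(S>150)&(V>120)),("green",(H>45)&(H<75)&(S>150)),("red",((H<4)|(H>175))&(S>150))]:
        m=m&ok&(W[...,0]>250)&(W[...,2]>-15)&(W[...,2]<150)
        # largest component
        k,l,st,c=cv2.connectedComponentsWithStats(m.astype(np.uint8))
        for i in np.argsort(-st[1:,4])[:2]+1:
            p=W[l==i];print(n,nm,st[i],np.median(p,0).round(1),p.min(0).round(),p.max(0).round())
            if nm in("green","red"):
                print(cv2.minAreaRect(p[:,:2].astype(np.float32)))
    # ring: dark at z 55..75
    m=ok&(W[...,2]>58)&(W[...,2]<74)&(W[...,0]>250)&(W[...,0]<900)&(abs(W[...,1])<500)
    k,l,st,c=cv2.connectedComponentsWithStats(m.astype(np.uint8))
    for i in range(1,k):
        if st[i,4]>30:
            p=W[l==i];q=cv2.minEnclosingCircle(p[:,:2].astype(np.float32));print(n,"ring",st[i],np.median(p,0).round(1),q)
    m=ok&(abs(W[...,2])<6)&(W[...,0]>300)&(W[...,0]<800)&(abs(W[...,1])<400);print("bench z",np.median(W[m][:,2]))
E
python3 - <<'E'
import cv2
a=cv2.imread('pics/top0.png')[130:290,150:420];cv2.imwrite('pics/topc.png',cv2.resize(a,None,fx=2.9,fy=2.9,interpolation=3))
a=cv2.imread('pics/scene0.png')[140:320,150:460];cv2.imwrite('pics/scenec.png',cv2.resize(a,None,fx=2.5,fy=2.5,interpolation=3))
E
```

```text
top blue [281 191   6   6  28] [507.1   4.3  93.5] [500.  -2.  51.] [517.  10.  96.]
top orange [383 163   5   5  20] [ 572.  -221.9   93.4] [ 566. -227.   90.] [ 577. -217.   96.]
top green [166 177  52  36 501] [523.4 228.2   4.4] [474. 169.  -1.] [562. 295.   8.]
((518.4779052734375, 236.731201171875), (119.82179260253906, 87.0959243774414), 76.22832489013672)
top green [165 193  20  19 112] [495.  276.1   4.4] [476. 249.   1.] [521. 296.  26.]
((498.575439453125, 272.3392639160156), (44.91098403930664, 47.10618591308594), 1.1681770086288452)
top red [183 255  70  12 199] [355.5 165.1   8.1] [343.  79.   4.] [370. 245.  13.]
((356.85345458984375, 162.12704467773438), (7.928280830383301, 168.06658935546875), 8.735907554626465)
top ring [370 157  23  22 318] [ 571.1 -219.1   65.4] ((572.6563720703125, -220.4907989501953), 26.749717712402344)
top ring [272 184  23  23 345] [507.2   5.3  65.9] ((507.2381286621094, 5.339733123779297), 26.954723358154297)
bench z -1.4384708392506695
scene blue [302 192   5   6  27] [ 5.021e+02 -3.000e-01  9.140e+01] [497.  -5.  86.] [510.   5.  94.]
scene orange [423 215   6   7  35] [ 568.1 -226.6   92.6] [ 563. -231.   86.] [ 576. -220.   96.]
scene orange [353 124   1   1   1] [1121.7  262.3   12.3] [1122.  262.   12.] [1122.  262.   12.]
scene red [162 224  70  25 241] [354.3 148.4   6.3] [338.  71.   3.] [370. 240.   9.]
((354.5150146484375, 155.7859344482422), (12.803155899047852, 171.1925506591797), 8.23131275177002)
scene ring [290 200  27  14 280] [499.2  -2.5  65.2] ((503.91986083984375, 0.9712052345275879), 27.31822967529297)
scene ring [409 223  30  16 345] [ 565.  -228.    65.7] ((569.49560546875, -224.67234802246094), 27.989986419677734)
bench z -1.8843847728916217
```

View pics/topc.png

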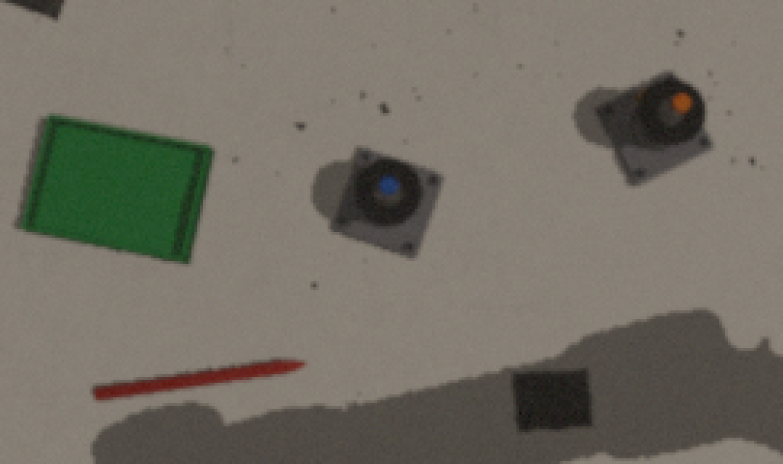

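View pics/scenec.png

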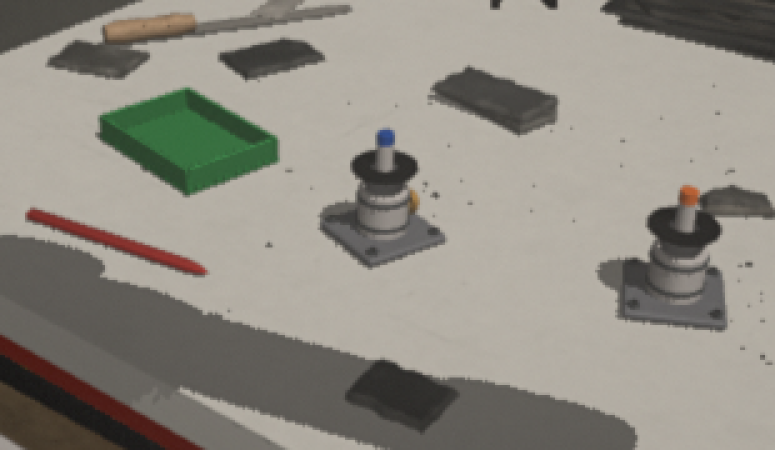

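>>> arm_command(
  rows=[
    [[-25,-26,-4,0,0,-4],[-50,-52,-8,0,0,-8],[-75,-78,-12,0,0,-12],[-105,-108,-18,0,0,-16],[-135,-140,-22,0,0,-20],[-162,-168,-26,0,0,-24],[-190,-196,-30,0,0,-28],[-217,-225,-34,0,0,-32],[-245,-254,-38,0,0,-36],[-272,-282,-42,0,0,-40],[-300,-311,-46,0,0,-44],[-327,-339,-50,0,0,-48],[-355,-368,-50,0,0,-52],[-380,-394,-50,0,0,-56],[-405,-420,-50,0,0,-60],[-425,-440,-50,0,0,-63],[-438,-454,-50,0,0,-66],[-446,-462,-50,0,0,-66],[-446,-462,-50,0,0,-66],[-446,-462,-50,0,0,-66]],
  ],
  claw=-0.45,
)

```text
clock: 1.82
eef_pos: [504.6, 1.2, 281.0]
tool_rot: [3.141, 0.001, -0.0]
force: [0.5, 0.0, -0.1]
width: 23.4
```

Run:
```python
from cell import sensors,get_image
import cv2,numpy as np
s=sensors.read_state();print({k:np.round(v,3) for k,v in s.items()})
d=get_image("wrist");cv2.imwrite("pics/wrist1.png",d["pixels"][:,:,::-1]);np.savez("pics/wrist1.npz",**d);print(d["pose"].round(3))
```

```text
{'clock': np.float64(1.817), 'qpos': array([ 0.216,  0.381, -0.381,  1.842,  0.171,  0.952, -0.24 ]), 'qd': array([ 0.024, -0.008,  0.021,  0.01 ,  0.003,  0.003,  0.006]), 'tau': array([ -1.368, -40.578,  -3.552, -18.846,  -0.131,  -0.092,  -0.042]), 'eef_pos': array([504.629,   1.208, 281.02 ]), 'tool_rot': array([ 3.141e+00,  1.000e-03, -0.000e+00]), 'force': array([ 0.475,  0.003, -0.104]), 'torque': array([0.009, 0.064, 0.021]), 'width': np.float64(23.411)}
[[ 1.00000e+00  1.00000e-03  2.00000e-03  5.04910e+02]
 [-1.00000e-03  9.64000e-01  2.64000e-01  6.79810e+01]
 [-2.00000e-03 -2.64000e-01  9.64000e-01  4.22796e+02]
 [ 0.00000e+00  0.00000e+00  0.00000e+00  1.00000e+00]]
```

View pics/wrist1.png

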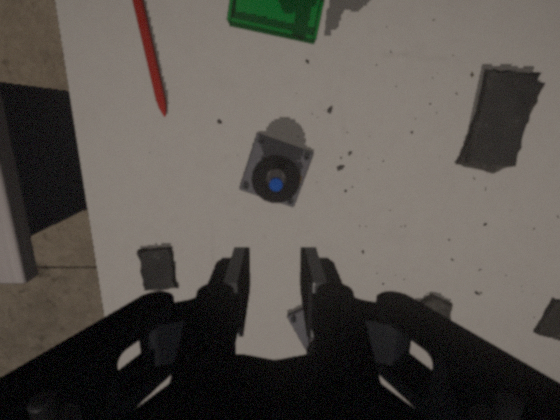

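The wrist view shows the blue tube's top at (276,185), centred across the jaws. Next I'll measure the ring in this view.

```bash
cat > ring.py <<'E'
from h import *
import sys
d=dict(np.load(sys.argv[1]));W=cloud(d);ok=d["z_map"]>0
near=ok&(abs(W[...,0]-505)<45)&(abs(W[...,1]-3)<45)
zr=(60,71)
m=near&(W[...,2]>zr[0])&(W[...,2]<zr[1]);p=W[m]
print("ring",len(p),np.median(p,0).round(1),cv2.minEnclosingCircle(p[:,:2].astype(np.float32)))
hsv=cv2.cvtColor(d["pixels"],cv2.COLOR_RGB2HSV)
m=near&(hsv[...,0]>100)&(hsv[...,0]<130)&(hsv[...,1]>120)&(W[...,2]>88)&(W[...,2]<100);p=W[m]
print("blue",len(p),p.mean(0).round(1),cv2.minEnclosingCircle(p[:,:2].astype(np.float32)))
E
python3 ring.py pics/wrist1.npz
```

```text
ring 1483 [504.6   4.4  65.2] ((505.02197265625, 2.688931941986084), 26.85924530029297)
blue 145 [505.1   2.8  93.2] ((505.1083068847656, 2.588247537612915), 6.844182968139648)
```

>>> arm_command(
  rows=[
    [[0,-0.5,20,0,0,0],[0.4,-1.5,45,0,0,0],[0.4,-1.5,70,0,0,0],[0.4,-1.5,95,0,0,0],[0.4,-1.5,120,0,0,0],[0.4,-1.5,140,0,0,0],[0.4,-1.5,155,0,0,0],[0.4,-1.5,160,0,0,0],[0.4,-1.5,160,0,0,0],[0.4,-1.5,160,0,0,0]],
  ],
)

```text
clock: 2.7
eef_pos: [505.7, 2.4, 121.8]
tool_rot: [3.141, -0.0, -0.001]
force: [-0.3, -0.1, 0.1]
width: 23.9
```

```bash
python3 - <<'E'
from cell import sensors,get_image
import cv2,numpy as np
s=sensors.read_state();print({k:np.round(v,3) for k,v in s.items()})
for n in ["wrist","scene"]:
    d=get_image(n);cv2.imwrite(f"pics/{n}2.png",d["pixels"][:,:,::-1]);np.savez(f"pics/{n}2.npz",**d)
E
python3 ring.py pics/wrist2.npz
```

```text
{'clock': np.float64(2.7), 'qpos': array([ 0.136,  0.602, -0.289,  2.014,  0.308,  0.566, -0.368]), 'qd': array([-0.004, -0.017, -0.009, -0.012, -0.   , -0.003, -0.   ]), 'tau': array([ 5.0000e-02, -4.5759e+01, -2.5340e+00, -1.1404e+01,  2.1000e-02,
        2.2000e-02, -8.0000e-03]), 'eef_pos': array([505.656,   2.441, 121.793]), 'tool_rot': array([ 3.141e+00, -0.000e+00, -1.000e-03]), 'force': array([-0.305, -0.098,  0.138]), 'torque': array([-0.041, -0.026, -0.02 ]), 'width': np.float64(23.895)}
ring 4021 [505.2   7.4  65.2] ((505.0734558105469, 2.732738733291626), 26.909305572509766)
blue 505 [505.2   3.5  92.9] ((505.29693603515625, 2.7711727619171143), 7.012565612792969)
```

View pics/wrist2.png

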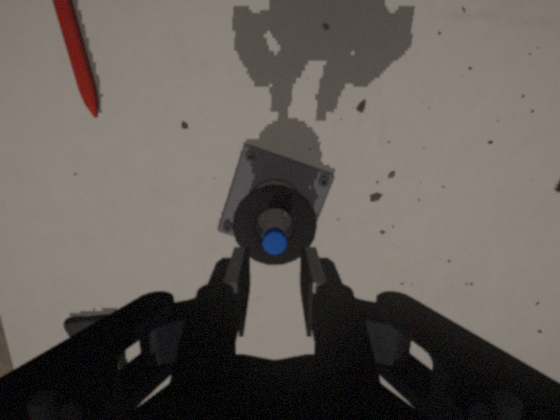

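View pics/scene2.png

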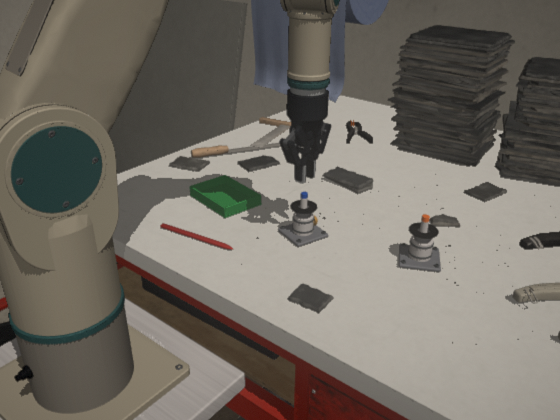

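The fitting reads (505.1, 2.7) again in the wrist view, with the ring at 65 mm, so the jaws are centred within 0.6 mm. I'll descend to just over the ring.

>>> arm_command(
  rows=[
    [[-0.5,-0.3,6,0,0,0],[-0.5,-0.3,14,0,0,0],[-0.5,-0.3,22,0,0,0],[-0.5,-0.3,30,0,0,0],[-0.5,-0.3,38,0,0,0],[-0.5,-0.3,44,0,0,0],[-0.5,-0.3,48,0,0,0],[-0.5,-0.3,50,0,0,0],[-0.5,-0.3,50,0,0,0]],
  ],
  claw=-0.5,
)

```text
clock: 3.55
eef_pos: [504.7, 3.8, 70.8]
tool_rot: [3.142, 0.001, 0.001]
force: [-0.3, -0.5, 0.2]
width: 21.7
```

>>> arm_command(
  rows=[
    [[0,0,1,0,0,0],[0,0,2,0,0,0],[0,0,3,0,0,0],[0,0,3,0,0,0]],
  ],
)

```text
clock: 3.88
eef_pos: [505.1, 3.8, 68.4]
tool_rot: [3.142, -0.0, 0.001]
force: [-0.2, 0.5, 0.2]
width: 21.2
```

>>> arm_command(
  rows=[
    [[0,0,1,0,0,0],[0,0,2,0,0,0],[0,0,3,0,0,0],[0,0,3,0,0,0]],
  ],
)

```text
clock: 4.22
eef_pos: [505.1, 3.8, 65.5]
tool_rot: [3.142, -0.0, 0.001]
force: [-0.5, 0.3, 3.7]
width: 21.3
```

>>> arm_command(
  rows=[
    [[0,0.4,1,0,0,0],[0,0.8,2,0,0,0],[0,0.8,3,0,0,0],[0,0.8,3,0,0,0],[0,0.8,3,0,0,0]],
  ],
)

```text
clock: 4.63
eef_pos: [505.1, 3.7, 62.4]
tool_rot: [-3.141, -0.0, 0.001]
force: [-1.5, 2.6, 5.4]
width: 21.3
```

>>> arm_command(
  rows=[
    [[0,0,0.7,0,0,0],[0,0,1.5,0,0,0],[0,0,1.5,0,0,0]],
  ],
)

```text
clock: 4.88
eef_pos: [505.1, 3.7, 60.8]
tool_rot: [-3.141, -0.0, 0.001]
force: [-1.3, 4.0, 5.3]
width: 21.4
```

>>> arm_command(
  rows=[
    [[0,0,0.7,0,0,0],[0,0,1.5,0,0,0],[0,0,1.5,0,0,0]],
  ],
)

```text
clock: 5.13
eef_pos: [505.1, 3.6, 59.3]
tool_rot: [-3.141, -0.0, 0.001]
force: [-1.3, 5.2, 5.8]
width: 21.0
```

>>> arm_command(
  rows=[
    [[0,-0.4,0.7,0,0,0],[0,-0.8,1.2,0,0,0],[0,-0.8,1.2,0,0,0],[0,-0.8,1.2,0,0,0]],
  ],
)

```text
clock: 5.47
eef_pos: [505.1, 3.6, 58.2]
tool_rot: [3.141, -0.0, 0.001]
force: [-1.4, 3.2, 5.4]
width: 21.4
```

>>> arm_command(
  rows=[
    [[0,0,0.6,0,0,0],[0,0,1.2,0,0,0],[0,0,1.2,0,0,0]],
  ],
)

```text
clock: 5.72
eef_pos: [505.2, 3.6, 57.0]
tool_rot: [3.141, -0.0, 0.001]
force: [-1.0, 2.7, 6.0]
width: 21.1
```

>>> arm_command(
  rows=[
    [[0,0,0.6,0,0,0],[0,0,1.2,0,0,0],[0,0,1.2,0,0,0]],
  ],
)

```text
clock: 5.97
eef_pos: [505.2, 3.6, 55.9]
tool_rot: [3.141, -0.0, 0.001]
force: [-1.6, 2.2, 7.3]
width: 21.8
```

>>> arm_command(
  rows=[
    [[0,0,0.5,0,0,0],[0,0,1,0,0,0],[0,0,1,0,0,0]],
  ],
)

```text
clock: 6.22
eef_pos: [505.1, 3.6, 55.0]
tool_rot: [3.141, -0.0, 0.001]
force: [-1.5, 2.2, 8.1]
width: 21.2
```

>>> arm_command(
  rows=[
    [[0,0,0.5,0,0,0],[0,0,1,0,0,0],[0,0,1,0,0,0]],
  ],
)

```text
clock: 6.47
eef_pos: [505.1, 3.6, 54.0]
tool_rot: [3.141, -0.0, 0.001]
force: [-0.9, 2.4, 8.8]
width: 21.7
```

>>> arm_command(
  rows=[
    [[0,0,0.5,0,0,0],[0,0,1,0,0,0],[0,0,1,0,0,0]],
  ],
)

```text
clock: 6.72
eef_pos: [505.1, 3.6, 53.1]
tool_rot: [3.141, -0.0, 0.001]
force: [-1.3, 1.9, 8.5]
width: 21.7
```

>>> arm_command(
  rows=[
    [[0,0,0.5,0,0,0],[0,0,1,0,0,0],[0,0,1,0,0,0]],
  ],
)

```text
clock: 6.97
eef_pos: [505.2, 3.6, 52.1]
tool_rot: [3.141, -0.001, 0.001]
force: [-1.9, 1.9, 10.2]
width: 21.2
```

>>> arm_command(
  rows=[
    [[0,0,0.5,0,0,0],[0,0,1,0,0,0],[0,0,1,0,0,0]],
  ],
)

```text
clock: 7.22
eef_pos: [505.2, 3.6, 51.7]
tool_rot: [3.141, -0.001, 0.001]
force: [-2.6, 3.2, 14.0]
width: 21.5
```

>>> arm_command(
  rows=[
    [[0,0,0.3,0,0,0],[0,0,0.6,0,0,0],[0,0,0.6,0,0,0]],
  ],
)

```text
clock: 7.47
eef_pos: [505.2, 3.6, 51.5]
tool_rot: [3.141, -0.001, 0.001]
force: [-4.1, 2.3, 20.1]
width: 21.2
```

The hard stop is at about 51.5 mm (14 mm of travel), where the force climbed without movement. I'll ease off slightly, since closing swings the pads forward, and close on the tube.

>>> arm_command(
  rows=[
    [[0,0,-0.4,0,0,0],[0,0,-0.8,0,0,0],[0,0,-0.8,0,0,0]],
  ],
  claw=-0.6,
)

```text
clock: 7.72
eef_pos: [505.7, 3.4, 51.8]
tool_rot: [3.141, -0.002, 0.001]
force: [-1.0, 2.6, 13.1]
width: 17.1
```

>>> arm_command(
  rows=[
    [[0,0,0,0,0,0],[0,0,0,0,0,0],[0,0,0,0,0,0],[0,0,0,0,0,0],[0,0,0,0,0,0]],
  ],
  claw=-1,
)

```text
clock: 8.13
eef_pos: [505.8, 3.2, 52.0]
tool_rot: [3.141, -0.002, 0.0]
force: [-1.7, 1.8, 13.3]
width: 12.6
```

>>> arm_command(
  rows=[
    [[0,0,0.2,0,0,0],[0,0,0.2,0,0,0],[0,0,0.2,0,0,0],[0,0,0.2,0,0,0]],
  ],
)

```text
clock: 8.47
eef_pos: [505.7, 3.2, 51.9]
tool_rot: [3.141, -0.002, 0.001]
force: [-2.4, 1.3, 16.5]
width: 12.5
```

>>> arm_command(
  rows=[
    [[0,0,-1,0,0,0],[0,0,-2,0,0,0],[0,0,-4,0,0,0],[0,0,-6,0,0,0],[0,0,-6,0,0,0]],
  ],
)

```text
clock: 8.88
eef_pos: [505.7, 3.2, 57.3]
tool_rot: [3.141, -0.001, 0.0]
force: [-0.3, 1.8, 7.0]
width: 12.7
```

>>> arm_command(
  rows=[
    [[0,0,-3,0,0,0],[0,0,-7,0,0,0],[0,0,-12,0,0,0],[0,0,-14,0,0,0],[0,0,-14,0,0,0]],
  ],
)

```text
clock: 9.3
eef_pos: [504.6, 3.1, 70.9]
tool_rot: [3.141, 0.001, 0.0]
force: [0.3, -0.8, -0.3]
width: 12.5
```

Run:
```python
from cell import sensors,get_image
import cv2,numpy as np
a=[]
for n,(r,c) in {"wrist":((100,340),(130,430)),"scene":((100,260),(200,400))}.items():
    d=get_image(n);im=d["pixels"][r[0]:r[1],c[0]:c[1],::-1];a.append(cv2.resize(im,(400,int(400*im.shape[0]/im.shape[1]))))
h=max(x.shape[0] for x in a)
cv2.imwrite("pics/c3.png",np.hstack([cv2.copyMakeBorder(x,0,h-x.shape[0],0,0,0) for x in a]))
```

```text
(no output)
```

View pics/c3.png

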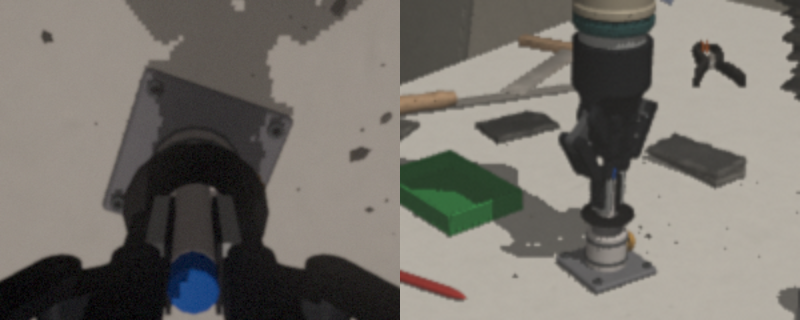

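The left crop (wrist) shows the blue end between the pads at (192,280), and the force is near zero. The tube is coming free, so I'll keep pulling straight up.

>>> arm_command(
  rows=[
    [[0,0,-6,0,0,0],[0,0,-14,0,0,0],[0,0,-22,0,0,0],[0,0,-32,0,0,0],[0,0,-42,0,0,0],[0,0,-54,0,0,0],[0,0,-66,0,0,0],[0,0,-78,0,0,0],[0,0,-90,0,0,0],[0,0,-100,0,0,0],[0,0,-106,0,0,0],[0,0,-110,0,0,0],[0,0,-110,0,0,0]],
  ],
)

```text
clock: 10.48
eef_pos: [505.3, 3.8, 181.6]
tool_rot: [3.142, -0.001, 0.001]
force: [1.0, -0.1, -1.0]
width: 12.9
```

```bash
python3 - <<'E'
from cell import sensors,get_image
import cv2,numpy as np
d=get_image("scene");np.savez("pics/scene4.npz",**d);im=d["pixels"][60:280,150:450,::-1];cv2.imwrite("pics/c4.png",cv2.resize(im,(750,550)))
E
python3 - <<'E'
from h import *
d=dict(np.load('pics/top0.npz'));W=cloud(d);hsv=cv2.cvtColor(d["pixels"],cv2.COLOR_RGB2HSV)
m=(hsv[...,0]>45)&(hsv[...,0]<80)&(hsv[...,1]>100)&(W[...,0]>400)&(W[...,0]<650)&(W[...,1]>100)&(W[...,1]<350)&(W[...,2]>17)
p=W[m];print(len(p),cv2.minAreaRect(p[:,:2].astype(np.float32)),p[:,2].max())
d=dict(np.load('pics/scene0.npz'));W=cloud(d);hsv=cv2.cvtColor(d["pixels"],cv2.COLOR_RGB2HSV)
m=(hsv[...,0]>40)&(hsv[...,0]<85)&(hsv[...,1]>100)&(W[...,0]>400)&(W[...,0]<650)&(W[...,1]>100)&(W[...,1]<350)
p=W[m];print(len(p),cv2.minAreaRect(p[:,:2].astype(np.float32)),p[:,2].max())
E
```

```text
289 ((514.5677490234375, 231.14195251464844), (138.59970092773438, 97.0519790649414), 78.82547760009766) 29.465041394739274
1324 ((512.2410888671875, 227.40948486328125), (145.73751831054688, 102.31246185302734), 79.41361999511719) 26.678847593320143
```

View pics/c4.png

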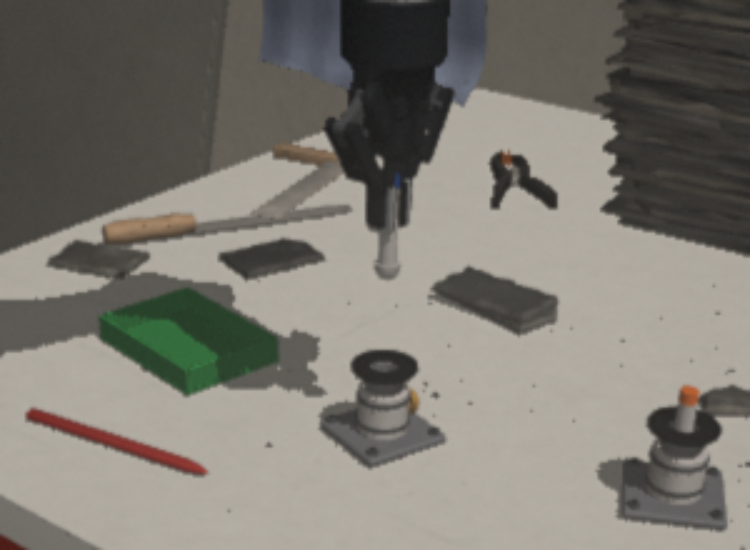

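The picture shows the tube fully out and held (bead at (387,268) in the crop), with the blue ring empty and the orange tube still in. Next I'll move over the tray.

>>> arm_command(
  rows=[
    [[0,-8,0,0,0,1],[1,-20,0,0,0,2],[2,-38,0,0,0,3],[3,-58,0,0,0,4],[4,-80,0,0,0,5],[5,-102,0,0,0,6],[6,-124,0,0,0,7],[7,-146,0,0,0,8],[8,-166,0,0,0,9],[8,-184,0,0,0,10],[8,-200,0,0,0,11],[8,-212,0,0,0,11],[8,-220,0,0,0,11],[8,-225,0,0,0,11],[8,-225,0,0,0,11]],
  ],
)

```text
clock: 11.78
eef_pos: [512.6, 229.6, 180.4]
tool_rot: [-3.141, 0.0, -0.19]
force: [0.4, -0.2, -0.9]
width: 12.7
```

>>> arm_command(
  rows=[
    [[0,0,0,3,0,0],[0,0,0,7,0,0],[0,0,0,12,0,0],[0,0,0,17,0,0],[0,0,0,22,0,0],[0,0,0,27,0,0],[0,0,0,32,0,0],[0,0,0,37,0,0],[0,0,0,42,0,0],[0,0,0,46,0,0],[0,0,0,49,0,0],[0,0,0,50,0,0],[0,0,0,50,0,0],[0,0,0,50,0,0]],
  ],
)

```text
clock: 12.95
eef_pos: [513.3, 225.2, 178.4]
tool_rot: [-2.27, 0.003, -0.197]
force: [-0.3, -0.3, -0.1]
width: 12.3
```

Run:
```python
from cell import sensors,get_image
import cv2,numpy as np
s=sensors.read_state();print({k:np.round(v,3) for k,v in s.items()})
d=get_image("scene");np.savez("pics/scene5.npz",**d);im=d["pixels"][60:280,120:420,::-1];cv2.imwrite("pics/c5.png",cv2.resize(im,(750,550)))
```

```text
{'clock': np.float64(12.95), 'qpos': array([ 0.61 ,  0.872, -0.925,  2.151, -0.926,  0.235,  0.675]), 'qd': array([-0.007, -0.003, -0.027, -0.004,  0.014,  0.012, -0.066]), 'tau': array([ -0.687, -45.496, -14.957,  -7.466,  -1.689,   2.553,   1.62 ]), 'eef_pos': array([513.302, 225.205, 178.368]), 'tool_rot': array([-2.27 ,  0.003, -0.197]), 'force': array([-0.322, -0.341, -0.073]), 'torque': array([-0.883,  0.181,  0.008]), 'width': np.float64(12.324)}
```

View pics/c5.png

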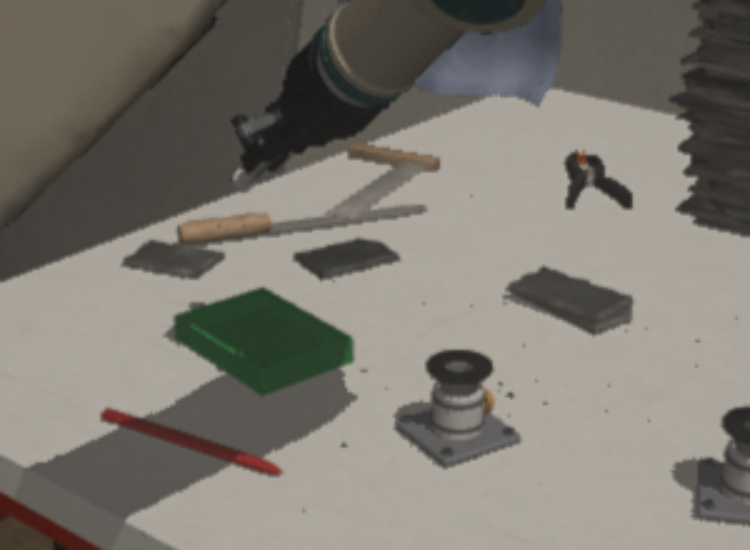

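>>> arm_command(
  rows=[
    [[0,0,0,-3,0,0],[0,0,0,-8,0,0],[0,0,0,-12,0,0],[0,0,0,-12,0,0],[0,0,0,-12,0,0]],
  ],
)

```text
clock: 13.42
eef_pos: [512.5, 230.5, 182.0]
tool_rot: [-2.479, -0.004, -0.186]
force: [-0.7, -0.3, -1.3]
width: 12.5
```

```bash
cat > go.py <<'E'
from cell import sensors
import numpy as np,sys
from scipy.spatial.transform import Rotation as R
s=sensors.read_state();r=R.from_euler('xyz',s["tool_rot"])
print("tcp",s["eef_pos"].round(1),"q",s["qpos"].round(3),"zaxis",r.as_matrix()[:,2].round(3),"F",s["force"].round(1))
for a in sys.argv[1:]:
    t=np.array(eval(a));print(a,r.inv().apply(t-s["eef_pos"]).round(1))
E
python3 go.py "[515,241,130]" "[515,241,80]" "[515,241,48]"
```

```text
tcp [512.5 230.5 182. ] q [ 0.321  0.653 -0.623  2.104 -0.836  0.348  0.436] zaxis [ 0.117  0.604 -0.788] F [-0.7 -0.3 -1.3]
[515,241,130] [ 0.3 23.5 47.6]
[515,241,80] [ 0.1 54.3 87. ]
[515,241,48] [ -0.   74.  112.3]
```

>>> arm_command(
  rows=[
    [[0,5,10,0,0,0],[0,10,22,0,0,0],[0,16,34,0,0,0],[0,24,48,0,0,0],[0,33,60,0,0,0],[0,42,72,0,0,0],[0,50,81,0,0,0],[0,54,87,0,0,0],[0,54,87,0,0,0],[0,54,87,0,0,0]],
  ],
)

```text
clock: 14.25
eef_pos: [524.0, 234.3, 86.2]
tool_rot: [-2.482, 0.018, -0.18]
force: [0.2, -0.4, 0.2]
width: 12.8
```

```bash
python3 go.py "[515,241,60]" "[515,241,48]"
python3 - <<'E'
from cell import sensors,get_image
import cv2,numpy as np
d=get_image("scene");im=d["pixels"][60:280,120:420,::-1];e=get_image("top");im2=e["pixels"][120:280,120:338,::-1]
cv2.imwrite("pics/c6.png",np.hstack([cv2.resize(im,(400,293)),cv2.resize(im2,(400,293))]))
E
```

```text
tcp [524.  234.3  86.2] q [ 0.281  0.855 -0.584  2.093 -1.099  0.233  0.794] zaxis [ 0.096  0.605 -0.79 ] F [ 0.2 -0.4  0.2]
[515,241,60] [-9.6 12.2 23.9]
[515,241,48] [-9.4 19.6 33.4]
```

View pics/c6.png

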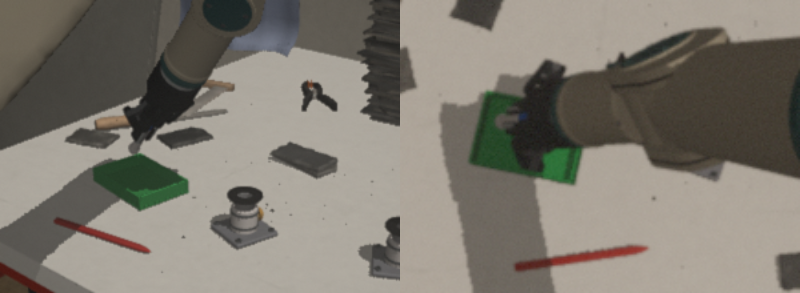

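Joints 5 and 6 are at their limits with this lean. I'll stand the tube up again, turn the jaws, and lean the other way, where joint 6 has range.

```bash
python3 go.py "[513,229,120]" "[513,229,160]"
```

```text
tcp [524.  234.8  87. ] q [ 0.28   0.853 -0.584  2.093 -1.099  0.233  0.794] zaxis [ 0.096  0.605 -0.79 ] F [ 0.2 -0.4 -0.8]
[513,229,120] [-10.4 -14.1 -30.6]
[513,229,160] [-11.  -38.6 -62.3]
```

>>> arm_command(
  rows=[
    [[-2,-6,-10,-3,0,0],[-4,-14,-22,-8,0,0],[-6,-22,-36,-13,0,0],[-8,-30,-48,-18,0,0],[-10,-36,-58,-23,0,0],[-11,-38,-62,-28,0,0],[-11,-38,-62,-33,0,0],[-11,-38,-62,-38,0,0],[-11,-38,-62,-38,0,0],[-11,-38,-62,-38,0,0]],
  ],
)

```text
clock: 15.18
eef_pos: [511.8, 231.3, 158.8]
tool_rot: [3.139, 0.017, -0.173]
force: [-1.1, -0.0, -0.8]
width: 13.0
```

```bash
python3 go.py "[513,229,140]"
```

```text
tcp [511.8 231.3 158.8] q [-0.732  0.636  0.412  1.834 -0.363  0.762 -0.295] zaxis [-0.017  0.001 -1.   ] F [-1.1 -0.  -0.8]
[513,229,140] [ 1.9  2.  18.8]
```

>>> arm_command(
  rows=[
    [[0,0,0,0,0,5],[0,0,0,0,0,11],[0,0,0,0,0,17],[0,0,0,0,0,23],[0,0,0,0,0,28],[0,0,0,0,0,30],[0,0,0,0,0,30]],
  ],
)

```text
clock: 15.77
eef_pos: [512.7, 226.1, 158.7]
tool_rot: [3.13, 0.014, -0.707]
force: [-1.4, -0.3, -0.9]
width: 12.3
```

>>> arm_command(
  rows=[
    [[0,0,0,-3,0,0],[0,0,0,-7,0,0],[0,0,0,-12,0,0],[0,0,0,-17,0,0],[0,0,0,-22,0,0],[0,0,0,-27,0,0],[0,0,0,-32,0,0],[0,0,0,-37,0,0],[0,0,0,-42,0,0],[0,0,0,-47,0,0],[0,0,0,-50,0,0],[0,0,0,-50,0,0],[0,0,0,-50,0,0]],
  ],
)

```text
clock: 16.85
eef_pos: [513.2, 227.0, 157.6]
tool_rot: [2.257, 0.015, -0.704]
force: [0.5, -0.1, -1.0]
width: 12.7
```

```bash
python3 go.py "[513,229,140]"
python3 - <<'E'
from cell import sensors,get_image
import cv2,numpy as np
d=get_image("scene");im=d["pixels"][60:280,120:420,::-1];e=get_image("top");im2=e["pixels"][60:280,60:360,::-1]
cv2.imwrite("pics/c7.png",np.hstack([cv2.resize(im,(400,293)),cv2.resize(im2,(400,293))]))
E
```

```text
tcp [513.2 227.  157.6] q [-0.843  1.18   0.652  1.08  -0.176  1.815 -0.957] zaxis [-0.508 -0.583 -0.634] F [ 0.5 -0.1 -1. ]
[513,229,140] [ -1.2 -14.6  10.1]
```

View pics/c7.png

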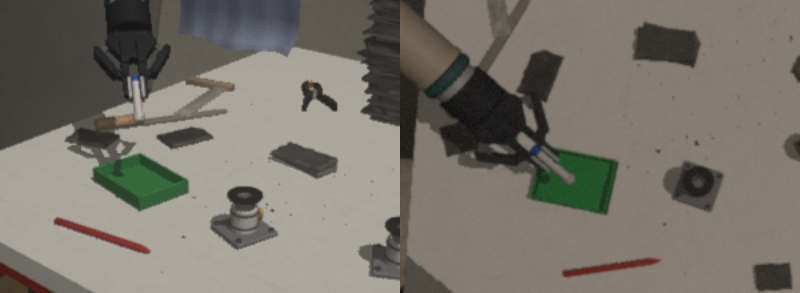

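The top view shows the tube leaning about 50° over the tray, with its lower end at (570,180). There's no joint trouble, so I'll lower it.

```bash
python3 go.py "[506,221,100]" "[506,221,70]" "[506,221,45]"
```

```text
tcp [513.3 227.3 159.7] q [-0.844  1.177  0.653  1.081 -0.175  1.816 -0.958] zaxis [-0.507 -0.583 -0.635] F [ 0.3  0.1 -0.1]
[506,221,100] [ -0.7 -40.   45.3]
[506,221,70] [ -0.3 -63.2  64.3]
[506,221,45] [ -0.  -82.5  80.2]
```

>>> arm_command(
  rows=[
    [[0,-5,5,0,0,0],[0,-12,13,0,0,0],[0,-21,23,0,0,0],[0,-30,34,0,0,0],[0,-40,45,0,0,0],[0,-50,53,0,0,0],[0,-57,59,0,0,0],[0,-63,64,0,0,0],[0,-63,64,0,0,0],[0,-63,64,0,0,0]],
  ],
)

```text
clock: 17.78
eef_pos: [505.9, 221.9, 69.3]
tool_rot: [2.256, 0.012, -0.702]
force: [0.7, 0.5, 0.0]
width: 12.5
```

```bash
python3 go.py "[506,221,45]"
python3 - <<'E'
from cell import sensors,get_image
import cv2,numpy as np
d=get_image("scene");im=d["pixels"][100:260,100:318,::-1];e=get_image("top");im2=e["pixels"][100:260,100:318,::-1]
cv2.imwrite("pics/c8.png",np.hstack([cv2.resize(im,(400,293)),cv2.resize(im2,(400,293))]))
E
```

```text
tcp [505.9 221.9  69.3] q [-0.844  1.275  0.627  1.118 -0.217  1.693 -0.983] zaxis [-0.506 -0.587 -0.633] F [0.7 0.5 0. ]
[506,221,45] [  0.9 -18.4  15.9]
```

View pics/c8.png

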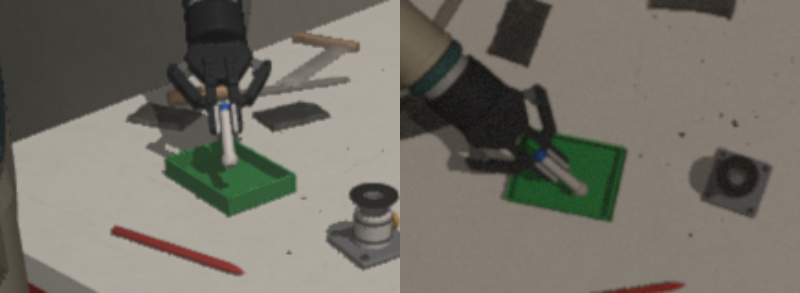

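>>> arm_command(
  rows=[
    [[0,-4,3.5,0,0,0],[0,-9,7.5,0,0,0],[0,-14,12,0,0,0],[0,-18.5,16,0,0,0],[0,-18.5,16,0,0,0],[0,-18.5,16,0,0,0]],
  ],
)

```text
clock: 18.38
eef_pos: [504.9, 221.5, 44.6]
tool_rot: [2.255, 0.012, -0.702]
force: [-0.4, 0.0, -1.4]
width: 12.4
```

>>> arm_command(
  rows=[
    [[0,-1.5,1.3,0,0,0],[0,-2.3,1.9,0,0,0],[0,-3.1,2.5,0,0,0],[0,-3.1,2.5,0,0,0]],
  ],
)

```text
clock: 18.72
eef_pos: [505.3, 221.8, 41.2]
tool_rot: [2.257, 0.012, -0.702]
force: [0.3, -0.7, -0.3]
width: 12.3
```

>>> arm_command(
  rows=[
    [[0,-0.8,0.6,0,0,0],[0,-1.5,1.3,0,0,0],[0,-1.5,1.3,0,0,0]],
  ],
)

```text
clock: 18.97
eef_pos: [505.1, 221.8, 39.1]
tool_rot: [2.257, 0.012, -0.702]
force: [-0.5, -0.0, -0.6]
width: 12.7
```

>>> arm_command(
  rows=[
    [[0,-0.4,0.3,0,0,0],[0,-0.8,0.6,0,0,0],[0,-0.8,0.6,0,0,0]],
  ],
)

```text
clock: 19.22
eef_pos: [505.2, 221.8, 38.2]
tool_rot: [2.257, 0.012, -0.702]
force: [-0.7, 0.1, -0.1]
width: 12.7
```

>>> arm_command(
  rows=[
    [[0,-0.4,0.3,0,0,0],[0,-0.8,0.6,0,0,0],[0,-0.8,0.6,0,0,0]],
  ],
)

```text
clock: 19.47
eef_pos: [505.2, 221.8, 37.1]
tool_rot: [2.257, 0.012, -0.702]
force: [-0.7, 0.5, -0.7]
width: 12.6
```

>>> arm_command(
  rows=[
    [[0,-0.4,0.3,0,0,0],[0,-0.8,0.6,0,0,0],[0,-0.8,0.6,0,0,0]],
  ],
)

```text
clock: 19.72
eef_pos: [505.2, 221.9, 36.1]
tool_rot: [2.256, 0.012, -0.702]
force: [-0.4, 0.3, -0.3]
width: 12.8
```

>>> arm_command(
  rows=[
    [[0,-0.4,0.3,0,0,0],[0,-0.8,0.6,0,0,0],[0,-0.8,0.6,0,0,0]],
  ],
)

```text
clock: 19.97
eef_pos: [505.2, 221.9, 35.1]
tool_rot: [2.257, 0.012, -0.702]
force: [-0.2, -0.5, -0.8]
width: 12.2
```

>>> arm_command(
  rows=[
    [[0,-0.4,0.3,0,0,0],[0,-0.8,0.6,0,0,0],[0,-0.8,0.6,0,0,0]],
  ],
)

```text
clock: 20.22
eef_pos: [505.3, 222.0, 34.1]
tool_rot: [2.257, 0.012, -0.702]
force: [0.3, -0.4, -0.2]
width: 12.3
```

Run:
```python
from cell import sensors,get_image
import cv2,numpy as np
d=get_image("scene");im=d["pixels"][130:230,170:306,::-1];e=get_image("wrist");im2=e["pixels"][:,:,::-1]
cv2.imwrite("pics/c9.png",np.hstack([cv2.resize(im,(400,293)),cv2.resize(im2,(400,293))]))
```

```text
(no output)
```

View pics/c9.png

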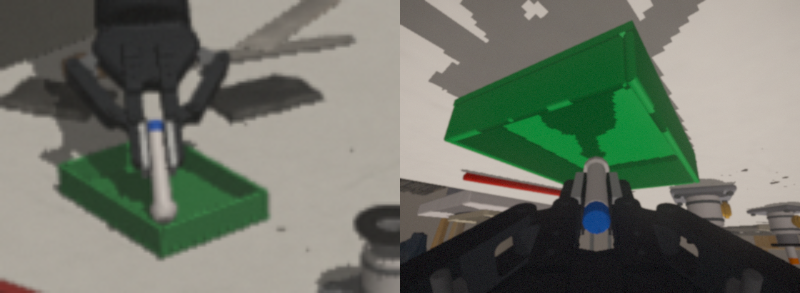

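No contact yet. In the scene crop the bead at (163,212) is still just above the floor, so I'll keep going gently.

>>> arm_command(
  rows=[
    [[0,-0.4,0.3,0,0,0],[0,-0.8,0.6,0,0,0],[0,-0.8,0.6,0,0,0]],
  ],
)

```text
clock: 20.57
eef_pos: [505.4, 222.0, 33.6]
tool_rot: [2.256, 0.012, -0.702]
force: [0.8, -0.0, 2.1]
width: 12.6
```

>>> arm_command(
  rows=[
    [[0,-0.4,0.3,0,0,0],[0,-0.8,0.6,0,0,0],[0,-0.8,0.6,0,0,0]],
  ],
)

```text
clock: 20.82
eef_pos: [505.4, 222.1, 33.2]
tool_rot: [2.256, 0.012, -0.702]
force: [-0.9, 0.9, 4.8]
width: 12.4
```

Run:
```python
from cell import sensors,get_image
from h import *
s=sensors.read_state();print(s["eef_pos"],s["force"].round(1))
from scipy.spatial.transform import Rotation as R
r=R.from_euler('xyz',s["tool_rot"])
for n in ["wrist","scene","top"]:
    d=get_image(n);W=cloud(d);ok=d["z_map"]>0
    L=r.inv().apply((W.reshape(-1,3)-s["eef_pos"])).reshape(W.shape)
    m=ok&(abs(L[...,0])<13)&(abs(L[...,1])<14)&(L[...,2]>3)&(L[...,2]<60)&(W[...,2]>7)&(d["pixels"].astype(int).max(-1)-d["pixels"].min(-1)<40)
    p=L[m];w=W[m]
    if len(p):print(n,len(p),np.percentile(p[:,2],[50,95,99,100]).round(1),p[:,:2].min(0).round(1),p[:,:2].max(0).round(1),"zmin",np.percentile(w[:,2],[0,2,5]).round(1))
    hsv=cv2.cvtColor(d["pixels"],cv2.COLOR_RGB2HSV);m=ok&(hsv[...,0]>100)&(hsv[...,0]<130)&(hsv[...,1]>120)&(np.linalg.norm(L,axis=-1)<80)
    p=L[m];print("blue z range",np.percentile(p[:,2],[2,50,98]).round(1) if len(p) else None)
```

```text
[505.44688677 222.0506854   33.18460579] [-0.9  0.9  4.8]
wrist 750 [24.2 29.6 32.2 34.2] [-10.   -9.8] [9.6 3. ] zmin [7.  7.8 8.4]
blue z range [-60.7 -41.3 -33.8]
scene 119 [25.5 40.9 41.3 41.9] [-9.1 -2.1] [ 8.7 13.9] zmin [ 7.8  8.9 11. ]
blue z range [-38.3 -36.7 -33.4]
top 86 [21.7 33.9 36.9 37.5] [-10.   -4.6] [ 8.7 10.6] zmin [12.5 13.6 16. ]
blue z range [-45.3 -41.4 -36.5]
```

The tube's lower end is on the tray floor (4.8 N upward). I'll let go gradually.

>>> arm_command(
  rows=[
    [[0,0.3,-0.2,0,0,0],[0,0.3,-0.2,0,0,0],[0,0.3,-0.2,0,0,0]],
  ],
  claw=-0.62,
)

```text
clock: 21.22
eef_pos: [505.2, 222.0, 32.2]
tool_rot: [2.257, 0.012, -0.702]
force: [0.5, -0.6, 1.0]
width: 16.3
```

>>> arm_command(
  rows=[
    [[0,0,0,0,0,0],[0,0,0,0,0,0],[0,0,0,0,0,0],[0,0,0,0,0,0]],
  ],
  claw=-0.4,
)

```text
clock: 21.55
eef_pos: [505.3, 222.0, 32.5]
tool_rot: [2.257, 0.012, -0.702]
force: [0.5, 0.4, -0.1]
width: 25.4
```

Run:
```python
from cell import sensors,get_image
import cv2,numpy as np
d=get_image("scene");im=d["pixels"][130:230,170:306,::-1];e=get_image("wrist");im2=e["pixels"][:,:,::-1]
cv2.imwrite("pics/c10.png",np.hstack([cv2.resize(im,(400,293)),cv2.resize(im2,(400,293))]))
```

```text
(no output)
```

View pics/c10.png

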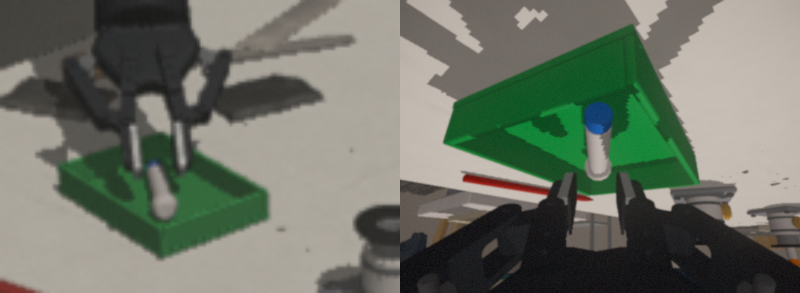

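The tube now lies flat in the tray between the open fingers. I'll retreat straight up.

>>> arm_command(
  rows=[
    [[0,4,-3.3,0,0,0],[0,10,-8.2,0,0,0],[0,18,-14.8,0,0,0],[0,28,-23,0,0,0],[0,39,-32,0,0,0],[0,50,-41,0,0,0],[0,61,-50,0,0,0],[0,72,-59,0,0,0],[0,83,-68,0,0,0],[0,90,-74,0,0,0],[0,93,-76,0,0,0],[0,93,-76,0,0,0],[0,93,-76,0,0,0],[0,93,-76,0,0,0]],
  ],
)

```text
clock: 22.82
eef_pos: [505.9, 221.0, 151.9]
tool_rot: [2.256, 0.013, -0.702]
force: [-0.2, 0.2, 0.0]
width: 25.4
```

Run:
```python
from cell import sensors,get_image
from h import *
s=sensors.read_state();print(s["clock"],s["eef_pos"].round(1),s["force"].round(1))
d=get_image("scene");im=d["pixels"][100:320,100:400,::-1].copy();e=get_image("top");im2=e["pixels"][100:290,140:400,::-1].copy()
cv2.imwrite("pics/c11.png",np.hstack([cv2.resize(im,(400,293)),cv2.resize(im2,(400,293))]))
for n,d in (("scene",d),("top",e)):
    a=dict(np.load(f"pics/{n}0.npz"))
    W=cloud(d);hsv=cv2.cvtColor(d["pixels"],cv2.COLOR_RGB2HSV);ok=d["z_map"]>0
    H,S,V=[hsv[...,i] for i in range(3)]
    for nm,m in [("blue",(H>100)&(H<130)&(S>120)&(V>50)),("orange",(H>3)&(H<15)&(S>150)&(V>100)),("red",((H<4)|(H>175))&(S>150))]:
        m=m&ok&(W[...,0]>250)&(W[...,0]<800)&(W[...,2]>-15)&(W[...,2]<150);p=W[m];print(n,nm,len(p),np.median(p,0).round(1) if len(p) else None, p.min(0).round() if len(p) else None,p.max(0).round() if len(p) else None)
```

```text
22.8167 [505.9 221.  151.9] [-0.2  0.2  0. ]
scene blue 2 [540.  259.6  17.6] [537. 258.  16.] [543. 261.  19.]
scene orange 37 [ 567.8 -226.3   92.5] [ 561. -231.   86.] [ 575. -219.   95.]
scene red 230 [353.7 150.7   6.4] [338.  70.   2.] [370. 240.  10.]
top blue 15 [541.  263.9  17.6] [534. 258.  14.] [544. 268.  20.]
top orange 44 [ 569.2 -217.5   92.4] [ 348. -227.    5.] [579. 199.  97.]
top red 190 [357.8 159.3   8. ] [343.  79.   4.] [370. 245.  13.]
```

View pics/c11.png

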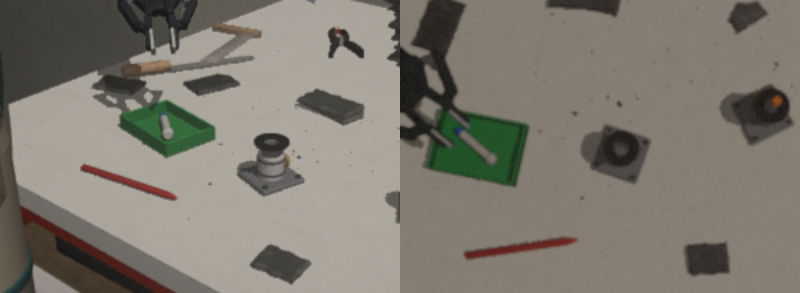

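The tube lies inside the tray (blue end at (461,130) in the right crop). The orange tube, pencil and chip haven't moved, and the arm is clear of everything. I'll hand it in.

```bash
python3 -c "
from cell import order
print(order.finish_job())"
```

```text
the job is handed in; nothing more can be done
None
```

The blue-ended tube is out of its fitting and lying flat in the green tray, and I handed the job in at about 22.8 s on the clock, against the 48 s limit.

- **Release:** I pressed the ring about 14 mm to its hard stop; the highest force I read there was about 20 N. I then closed on the tube and pulled it straight up. To allow for the pads swinging forward, I eased the press to about 13 N while closing, with the ring still within 1 mm of the stop.
- **Placing:** I lowered the tube leaning about 50° until its lower end touched the tray floor, at about 5 N. I then opened the fingers gradually. It tipped the rest of the way and settled flat inside the walls.
- **Last checks:** The orange tube is still plugged in, with its top at about 92 mm. The pencil measures the same as at the start to within image noise. I checked the chip only by eye, and it looks unmoved. The arm is clear of everything, with zero force on it.

Two things did not go as planned:
- **Side force on the ring:** A small sideways correction while pressing did not take, because friction held the fingers. It put about 5 N of side force on the ring until I undid it.
- **First lean direction:** The first way I leaned the tube brought two joints to the edge of their ranges (joint 5 at -1.099 rad, joint 6 at 0.233 rad). I stood it up again above the tray and leaned it the other way.

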